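# Hold a contact gauge square on the marked coupon

## Task

First turn the gauge console's range sleeve to mark 4 (the four yellow pips). Then take the blue contact probe out of its stand and hold it square to the sloping stage with its tip on the dot inside the green ring, pressed lightly so that the spring plunger is about half way in. Keep it so for the reading and finish while still holding it there; do not touch the orange- and white-ringed coupons with the probe, never press hard on the coupon, and leave the loose things on the bench where they are.

Things in the scene. Friction and masses are not known exactly. Their poses are not given: they have to be found in the camera images.
- sleeve (a joint): angle of the range sleeve on the console, rad, 0 to 2.094, growing as the sleeve is turned clockwise seen from above. Marks 1 to 5 lie 0.524 rad apart: mark 1 at 0, mark 2 at 0.524, mark 3 at 1.047, mark 4 at 1.571, mark 5 at 2.094. It turns against even friction (0.06 N m, no clicks) and stays where it is left.
- sleeve_grip (a point): on the vertical axis of the range sleeve, at the height to grip it. The sleeve is a ribbed aluminium cylinder, 44 mm in diameter; its top is 13 mm above this point, the console's flat top 26 mm below it. A red line from the middle of its black top to the edge and down the side points at the row of pips that is set.
- console: fixed gauge console, a white box 140 mm (x) by 130 mm (y) by 50 mm high, origin under its centre. The sleeve stands on the middle of its top, on a black disc with five rows of one to five pips running outwards (four pips yellow, the others white); the row of 3 lies towards the console's -x.
- stand: fixed grey probe stand, a block 80 x 80 mm and 75 mm high, origin under its centre, with a vertical 20 mm hole in the middle of its top in which the probe stands.
- probe: the contact probe, 107 mm long, about 0.13 kg (varies), loose. Origin mid-underside of its flange, z along it, away from the tip. From there: flange 32 mm across, z 0 to 5; square blue grip 24 x 24 mm, sides along x and y, z 5 to 47; barrel 14 mm across, z 0 to -48; then the brass plunger. It starts upright in the stand, flange on the stand's top, barrel in the hole; lift it over 65 mm to clear.
- probe_grip (a point): middle of the probe's square grip, on its axis, 28 mm above its origin; the best place to grip.
- probe_tip (a point): the end of the probe's brass plunger (round, 6 mm in diameter), on the probe's axis, 60 mm below its origin while the plunger is out, 50 mm when it is fully in.
- plunger (a joint): how far the spring plunger is pushed into the probe, m: 0 is out, 0.010 fully in. The spring pushes with 0.9 N when out, rising to 3.9 N fully in (300 N/m).
- stage: fixed sample stage: base 140 x 180 mm, and a dark steel platen 110 x 180 mm sloping 20 degrees, facing up and to the stage's -x (roughly the robot). Origin under the middle of the base; the middle of the platen's face is 50 mm above it. A stop strip 4 mm high runs along the lower edge, 47 mm from the coupons' centres. The three coupons lie side by side, 56 mm apart, in any order.
- spot_green: the spot to measure: the dot in the middle of the coupon with the green ring (ring 23 mm outside and 15 mm inside diameter; dark round coupon 44 mm in diameter, 5 mm thick, fixed on the platen). Origin on the coupon's upper face, z square to that face and out of it (20 degrees from vertical), y level across the slope.
- spot_orange: the same for the coupon with the orange ring; not to be touched.
- spot_white: the same for the coupon with the white ring; not to be touched.
- eyepiece: loose black microscope eyepiece standing upright, 42 mm in diameter, 62 mm high, origin under its centre; a bystander.
- bottle: loose clear bottle with a blue cap, 52 mm in diameter, 130 mm high, origin under its centre; a bystander.
- jar: loose amber jar, 56 mm in diameter, 55 mm high, origin under its centre; a bystander.
- driver: loose screwdriver with a yellow handle lying on the bench, 150 mm long along its x, 26 mm thick, origin under its centre; a bystander.
- tray: loose black divided tray, 90 x 120 mm, 22 mm high, origin under its centre; a bystander.
Things that resemble listed ones, but are neither listed nor needed, are in the scene too. Leave any pink or purple look-alike of the stage alone. Leave any pink look-alike of the console alone.

How it is judged:
By the outcome, as a careful person would: the job done as asked, in the order asked, and still so for the second after the job is handed in, while the arm keeps its last pose, push and grip.
It also fails if it takes over 58 s, if anything falls off the work surface, if the arm or the gripper's body presses on something with over 40 N, if the wrist force passes 120 N, or if a joint passes its speed limit or range.

## Robot

A 7-joint arm with a two-finger parallel gripper is mounted at the origin on the work surface. World frame = base frame: x ahead of the robot, y to its left, z up, the work surface at z = 0. Lengths are in m, angles in rad, forces in N, time in s.
With the tool pointing down it reaches from about 0.4 to 0.85 m from the base axis. Payload 10.4 kg.
Tool frame: the origin (TCP) lies at the very end of the fingers, on their centre line; the grasp point (between the pads) lies robot.tcp_to_grasp behind it (robot.tcp_to_grasp is the distance from the TCP to the grasp point, in m); z points along the fingers, y is the line along which they close (so a half turn about z gives the same grasp; the last joint's range is limited). The gripper opens to 85 mm and grips with 20 to 120 N. Pads are 22 mm wide; open, the fingers measure 114 mm over their backs; the gripper's body (76 mm by 85 mm) begins 54 mm behind the grasp point. The pads swing forward as they close: fully open they stand 13 mm farther back than shut.
Start: joints at [-1.353, 0.332, -0.065, 1.46, 0.022, 1.35, -0.088], TCP at [0.149, 0.607, 0.231] pointing down, gripper open.
Joint ranges: [-2.6, 2.6], [-0.5, 2.12], [-1.47, 1.34], [0.16, 2.42], [-1.27, 4.41], [0.06, 2.06], [-2.6, 2.6]. Speed limits (rad/s): [2.22, 2.22, 2.79, 2.79, 3.14, 3.14, 3.14].

## Interface

Orientations are given as a unit quaternion [w, x, y, z].
In Python, from cell import robot gives the robot as it stands.
- The arm moves only by the tool send_rows, never from a script. Its argument "commands" is a list of rows, each an object of numbers: "rx", "ry", "rz": the turn, a rotation vector about the tool's x, y, z normalised to -1 to 1, where 1 is 0.12 rad; "tx", "ty", "tz": the shift along the tool's x, y, z normalised to -1 to 1, where 1 is 5 cm; "fingers": the opening in per cent of the stroke, from 0 (shut) to 100 (fully open). A call has 1 to 12 rows; each row shifts and turns the commanded pose from where the row before left it, along the tool's axes as they then stand; what a row does not reach is not made up. A row lasts 1/10 s, in which the tool goes at most 50 mm and 8.59 degrees, less where a joint would pass 70% of its speed; a pose out of reach is approached as far as the arm can. A call with a number of a shift or a turn outside -1 to 1 is refused whole. A call with a gripper value outside its range is refused whole. The fingers move at their own pace and stop on an object; "grip_force" is the grip in N (left out, the last holds). Time passes only in rows, so rows that do not move let the fingers close. It gives the time, the measured TCP pose, the force, the opening and the grip force at its end, in the units of the state.
- robot.read_state(): the state, without advancing time (a new reading comes with each control period).
- robot.get_image(name): name is "scene" or "side" or "wrist"; returns a dict with "frame" (420x560x3 uint8, blue, green, red), "fovy" (degrees; the focal length in pixels is half the picture's height over the tangent of half this angle, whatever the lens; pixels are square), "cx", "cy" (the principal point, pixels), "eye" and "attitude" of the camera in the world. Camera axes: x right, y down, z forward; pixel columns grow to the right and rows downward; lengths in m; the calibration is good to about 2 mm. A picture is of the moment at which its call begins. There is no depth.
- robot.finish_job(): hands the job in; it is judged then, once.
Trained networks look in a picture, given as the dict that the camera call returned (one of the last four; its "shot" number tells which), for a name from the list of things; names that differ only in an ending like _2 or _b are one class to them, and where a whole thing is asked for, a point or a joint stands for the part that bears it (a point fixed in the world has none). Each returns a list of dicts, best first, with "p" (0 to 1); they miss things now and then, are a little off and sometimes report something else, mostly with a low value. They report only what shows in the picture. A call takes as long as a camera call. They do not tell look-alikes from the thing itself.
- robot.cut_out(picture, query): "region" (420x560 bool, what is visible of it) and "at" ([column, row] in pixels, amid what is visible of it).
The state is a dict: "time": time; "joint_pos": joint angles; "joint_velocities": joint speeds; "joint_efforts": joint torques, N m; "tool_pos": TCP position; "orientation": TCP orientation; "wrist_force": force on the tool from outside, world axes, zero at the start; "wrist_torque": the same for the moment, N m; "width": finger opening in m; "finger_force": force on a finger pad.
Only numpy, scipy, OpenCV 4.12 (cv2) and the standard library are available. Lean on these libraries where they do the work, as an engineer would, in place of code of your own. Each camera call takes 0.05 s, during which the arm holds its last target. There are 200 camera calls.

## Working session

There is one attempt and no reset: what is moved stays moved. The work goes in short steps, Python scripts to look and compute and a tool call to move; the robot and the scene stay as the last step left them, time stands still between calls to the robot, and variables do not carry over. Pictures are saved under pics/ and viewed, at most 10 in all, crops included, and the job is handed in when it is done.

Besides the shell and the picture viewer there is one more tool, called after "Call:" as name(argument=value, ...) on one line, values as JSON. send_rows: Moves the arm, as the interface text tells. Scaled input: -1 to 1 covers 5 cm each way for a shift and 0.12 rad each way for a turn. Its arguments: {"type":"object","properties":{"commands":{"type":"array"},"grip_force":{"type":"number"}},"required":["commands"]}

```bash
ls; mkdir -p pics
python3 - <<'E'
from cell import robot
import cv2,numpy as np
s=robot.read_state(); print({k:np.round(v,4) for k,v in s.items()}); print(robot.tcp_to_grasp)
ims=[robot.get_image(n) for n in ("scene","side")]
for im in ims:
    print(im['fovy'],im['cx'],im['cy'],im['eye'],im['attitude'])
    for q in ["console","sleeve_grip","stand","probe_grip","stage","spot_green","spot_orange","spot_white"]:
        print(q,[(round(d['p'],2),np.round(d['at'])) for d in robot.cut_out(im,q)][:4])
cv2.imwrite("pics/scene.png",ims[0]['frame']);cv2.imwrite("pics/side.png",ims[1]['frame'])
E
```

```text
pics
{'time': np.float64(0.0), 'joint_pos': array([-1.3526,  0.3329, -0.0647,  1.4609,  0.0216,  1.3499, -0.0885]), 'joint_velocities': array([ 0.0008, -0.0008,  0.    , -0.0002, -0.0008,  0.0003, -0.0016]), 'joint_efforts': array([-4.00000e-04, -6.25428e+01,  4.90000e-02, -3.91607e+01,
        1.62000e-02,  9.70000e-03, -0.00000e+00]), 'tool_pos': array([0.149 , 0.6066, 0.2305]), 'orientation': array([-1.000e-04,  1.201e-01,  9.928e-01, -7.000e-04]), 'wrist_force': array([1.3832, 0.0277, 0.387 ]), 'wrist_torque': array([ 0.0432, -0.0673, -0.0151]), 'finger_force': np.float64(0.0), 'width': np.float64(0.0855)}
0.0187
42.69843184957031 280.5116740632603 201.5242837940181 [1.36790694 0.09982391 1.41211926] [-0.18196093  0.61990521  0.7323977  -0.21494503]
console [(0.84, array([192., 136.])), (0.74, array([203., 198.])), (0.69, array([305., 221.])), (0.58, array([325., 228.]))]
sleeve_grip [(0.73, array([190., 126.])), (0.57, array([201., 191.])), (0.35, array([418., 201.]))]
stand [(0.91, array([410., 212.]))]
probe_grip [(0.49, array([418., 201.]))]
stage [(0.83, array([302., 235.])), (0.61, array([369., 157.])), (0.56, array([266., 159.]))]
spot_green [(0.44, array([326., 228.]))]
spot_orange [(0.65, array([305., 220.]))]
spot_white [(0.42, array([284., 215.]))]
47.52471254034048 283.62921278756653 220.6825636466256 [0.31887929 0.76513735 0.8284876 ] [ 0.04853534 -0.11423291  0.91002257 -0.39554276]
console [(0.89, array([306., 169.])), (0.77, array([394., 164.]))]
sleeve_grip [(0.64, array([309., 157.])), (0.55, array([398., 151.]))]
stand [(0.6, array([259., 378.]))]
probe_grip [(0.86, array([258., 358.]))]
stage [(0.92, array([258., 254.])), (0.84, array([378., 346.])), (0.63, array([373., 223.]))]
spot_green [(0.68, array([247., 258.]))]
spot_orange [(0.57, array([309., 173.])), (0.55, array([257., 243.]))]
spot_white [(0.54, array([272., 224.]))]
```

View pics/scene.png

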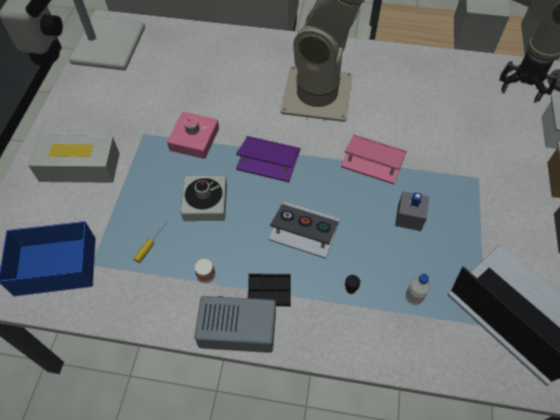

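View pics/side.png

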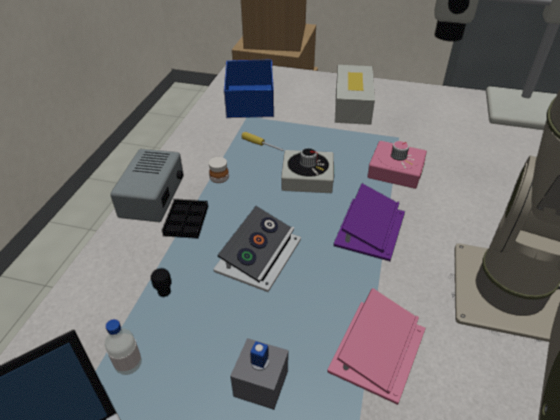

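Real console (white) is at scene (203,198) / side (306,169); the stage is at scene (302,235) / side (258,254), with the green coupon at scene (324,226) / side (247,257). The stand and probe are at scene (412,208) / side (259,360). The pink and purple ones are decoys.

```bash
cat > h.py <<'E'
import numpy as np, cv2
from scipy.spatial.transform import Rotation as R
from cell import robot
def rot(q): return R.from_quat(np.asarray(q)[[1,2,3,0]])
class Cam:
    def __init__(s,im):
        s.im=im; s.f=im['frame'].shape[0]/2/np.tan(np.radians(im['fovy'])/2)
        s.c=np.array([im['cx'],im['cy']]); s.e=np.array(im['eye']); s.R=rot(im['attitude']).as_matrix()
    def ray(s,p): 
        d=s.R@np.r_[(np.asarray(p)-s.c)/s.f,1]; return d/np.linalg.norm(d)
    def atz(s,p,z): d=s.ray(p); return s.e+d*(z-s.e[2])/d[2]
    def proj(s,P):
        v=(np.atleast_2d(P)-s.e)@s.R; return v[:,:2]/v[:,2:]*s.f+s.c
def tri(cams,ps):
    A=0;b=0;D=[]
    for c,p in zip(cams,ps):
        d=c.ray(p);M=np.eye(3)-np.outer(d,d);A=A+M;b=b+M@c.e
    X=np.linalg.solve(A,b)
    return X,[np.linalg.norm((np.eye(3)-np.outer(c.ray(p),c.ray(p)))@(X-c.e)) for c,p in zip(cams,ps)]
E
python3 - <<'E'
from h import *
c=[Cam(robot.get_image(n)) for n in ("scene","side")]
print([k.proj([0,0,0]) for k in c])
def near(k,q,p):
    L=robot.cut_out(k.im,q); L=[d for d in L if np.hypot(*(np.array(d['at'])-p))<25]
    return max(L,key=lambda d:d['p'])['at'] if L else None
for q,a,b in [("sleeve_grip",(203,191),(309,157)),("console",(203,198),(306,169)),("stand",(410,212),(259,378)),("probe_grip",(417,201),(258,356)),("stage",(302,235),(258,254)),("spot_green",(326,228),(247,257)),("spot_orange",(305,220),(257,243)),("spot_white",(284,215),(272,224))]:
    ps=[near(c[0],q,a),near(c[1],q,b)]
    print(q,*[np.round(p,1) if p is not None else None for p in ps], end=' ')
    if all(p is not None for p in ps):
        X,r=tri(c,ps);print(X.round(4),np.round(r,4))
    else: print()
o=[cv2.resize(k.im['frame'][y:y+130,x:x+130],None,fx=3,fy=3,interpolation=cv2.INTER_CUBIC) for k,x,y in((c[0],160,150),(c[1],245,110),(c[0],255,180),(c[1],205,195))]
v=np.vstack([np.hstack(o[:2]),np.hstack(o[2:])]);cv2.imwrite("pics/crop.png",cv2.resize(v,(600,600)))
E
```

```text
[array([[316.07046414,  93.91270223]]), array([[508.71838884, 290.55844479]])]
sleeve_grip [200.8 191.5] [311.9 155.4] [ 0.5119 -0.2909  0.0661] [0.0075 0.0075]
console [203.7 193.5] [306.3 171.9] [ 0.5115 -0.2793  0.0314] [0.0083 0.0083]
stand [408.3 213.4] [261.5 377.7] [0.4651 0.3432 0.0194] [0.0016 0.0016]
probe_grip [415.4 199.3] [258.4 357.2] [0.4658 0.3485 0.0992] [0.0026 0.0026]
stage [301.5 233.8] [258.4 254.3] [ 0.5692  0.0286 -0.0081] [0.0034 0.0034]
spot_green [324.9 226.7] [246.8 258.1] [0.571  0.0973 0.0531] [0.0008 0.0008]
spot_orange None [257.8 240. ] 
spot_white None None
```

View pics/crop.png

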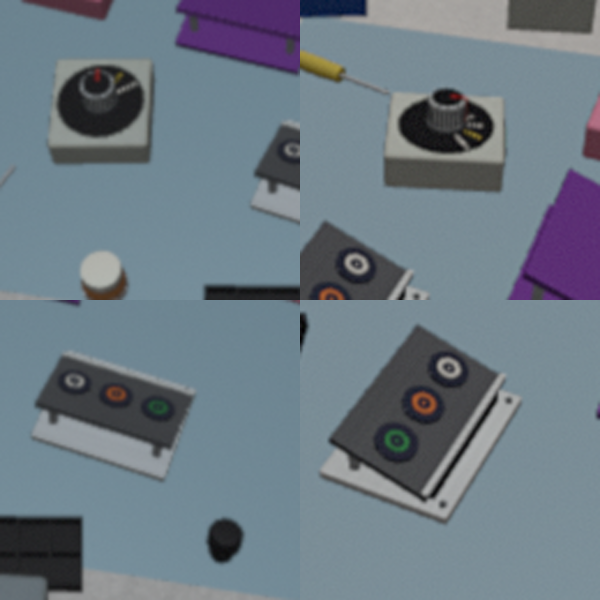

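Console view: the red line points to about -x (near mark 3), and yellow row 4 is about 30° clockwise of it. The coupons run white, orange, green towards +y, and the stop strip is on the robot side. I'll move to look with the wrist camera.

Call:
send_rows(commands=[{"tx": -0.6, "ty": -0.3, "tz": -0.12}, {"tx": -0.6, "ty": -0.3, "tz": -0.12}, {"tx": -0.6, "ty": -0.3, "tz": -0.12}, {"tx": -0.6, "ty": -0.3, "tz": -0.12}, {"tx": -0.6, "ty": -0.3, "tz": -0.12}, {"tx": -0.6, "ty": -0.3, "tz": -0.12}, {"tx": -0.6, "ty": -0.3, "tz": -0.12}, {"tx": -0.6, "ty": -0.3, "tz": -0.12}, {"tx": -0.6, "ty": -0.3, "tz": -0.12}, {"tx": -0.6, "ty": -0.3, "tz": -0.12}, {"tx": -0.6, "ty": -0.3, "tz": -0.12}, {}])

```text
invalid input at $.commands[0]: expected keys rx, ry, rz, tx, ty, tz, fingers
```

Run:
```python
from h import *
c=Cam(robot.get_image("wrist")); s=robot.read_state()
print(s['time'],s['tool_pos'],s['orientation'],s['joint_pos'])
T=rot(s['orientation']).as_matrix()
print("cam in tool",T.T@(c.e-s['tool_pos']),(T.T@c.R).round(3),c.f,c.c)
for q in ["stand","probe","probe_grip"]: print(q,[(round(d['p'],2),np.round(d['at'],1)) for d in robot.cut_out(c.im,q)])
cv2.imwrite("pics/w1.png",c.im['frame'])
import pickle;pickle.dump(c.im,open("w1.pkl","wb"))
```

```text
1.85 [0.14903222 0.60698179 0.23131521] [-1.64821337e-05  1.20116357e-01  9.92759820e-01  2.91126090e-05] [-1.35257751  0.33221216 -0.06471426  1.46013085  0.02158189  1.34988795
 -0.08850876]
cam in tool [ 0.07695533  0.0003951  -0.14207427] [[-0.    -0.953 -0.301]
 [ 1.    -0.    -0.001]
 [ 0.001 -0.301  0.953]] 351.9816892410295 [280.13451628 208.08498754]
stand []
probe []
probe_grip []
```

View pics/w1.png

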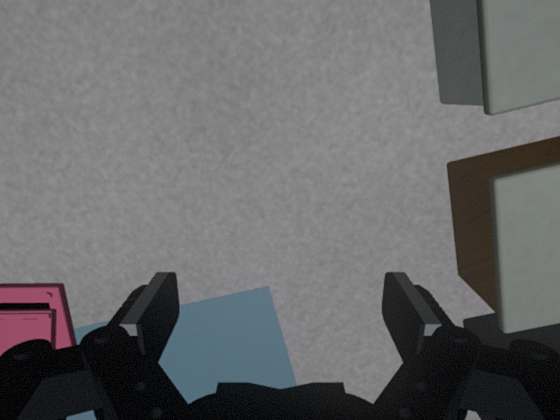

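The wrist picture shows only bare bench and a pink look-alike at lower left, because the move was refused (every key is required). The camera sits 77 mm on tool +x, so things 0.2 m below the TCP appear mid-image.

Call:
send_rows(commands=[{"rx": 0, "ry": 0, "rz": 0, "tx": -0.66, "ty": -0.33, "tz": -0.12, "fingers": 100}, {"rx": 0, "ry": 0, "rz": 0, "tx": -0.66, "ty": -0.33, "tz": -0.12, "fingers": 100}, {"rx": 0, "ry": 0, "rz": 0, "tx": -0.66, "ty": -0.33, "tz": -0.12, "fingers": 100}, {"rx": 0, "ry": 0, "rz": 0, "tx": -0.66, "ty": -0.33, "tz": -0.12, "fingers": 100}, {"rx": 0, "ry": 0, "rz": 0, "tx": -0.66, "ty": -0.33, "tz": -0.12, "fingers": 100}, {"rx": 0, "ry": 0, "rz": 0, "tx": -0.66, "ty": -0.33, "tz": -0.12, "fingers": 100}, {"rx": 0, "ry": 0, "rz": 0, "tx": -0.66, "ty": -0.33, "tz": -0.12, "fingers": 100}, {"rx": 0, "ry": 0, "rz": 0, "tx": -0.66, "ty": -0.33, "tz": -0.12, "fingers": 100}, {"rx": 0, "ry": 0, "rz": 0, "tx": -0.66, "ty": -0.33, "tz": -0.12, "fingers": 100}, {"rx": 0, "ry": 0, "rz": 0, "tx": -0.66, "ty": -0.33, "tz": -0.12, "fingers": 100}, {"rx": 0, "ry": 0, "rz": 0, "tx": -0.66, "ty": -0.33, "tz": -0.12, "fingers": 100}, {"rx": 0, "ry": 0, "rz": 0, "tx": 0, "ty": 0, "tz": 0, "fingers": 100}])

```text
time: 3.2
tool_pos: [0.4627, 0.3395, 0.2983]
orientation: [0.001, 0.124, 0.992, -0.0]
wrist_force: [-0.4, -0.7, 0.1]
width: 0.0852
finger_force: 0.0
```

```bash
cat > look.py <<'E'
from h import *
import sys,pickle
c=Cam(robot.get_image("wrist")); s=robot.read_state(); n=sys.argv[1]
print(s['time'],s['tool_pos'].round(4),s['orientation'].round(4),s['joint_pos'].round(3))
for q in sys.argv[2:]: print(q,[(round(d['p'],2),np.round(d['at'],1)) for d in robot.cut_out(c.im,q)])
cv2.imwrite(f"pics/{n}.png",c.im['frame'])
pickle.dump(c.im,open(n+".pkl","wb"))
E
python3 look.py w2 stand probe probe_grip stage spot_green
```

```text
3.25 [0.4604 0.342  0.2978] [6.000e-04 1.226e-01 9.925e-01 1.000e-04] [-0.885  0.187  0.194  1.508 -0.035  1.449  0.635]
stand [(0.88, array([283.7, 160.5]))]
probe [(0.68, array([288. , 181.7]))]
probe_grip [(0.57, array([287.2, 177. ]))]
stage [(0.72, array([ 64.3, 273.2])), (0.71, array([121.1,  39.2])), (0.54, array([ 69.1, 304.6]))]
spot_green [(0.77, array([109.9, 300.8]))]
```

View pics/w2.png

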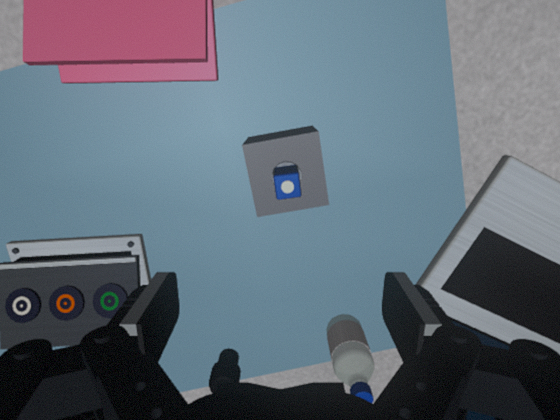

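The stand's top spans about (244,145)-(328,204) with the probe's blue grip top at (288,187). The stage's coupons are at left, green ring at (110,299). Next, over the stage.

Call:
send_rows(commands=[{"rx": 0, "ry": 0, "rz": 0, "tx": -0.33, "ty": -0.5, "tz": 0, "fingers": 100}, {"rx": 0, "ry": 0, "rz": 0, "tx": -0.33, "ty": -0.5, "tz": 0, "fingers": 100}, {"rx": 0, "ry": 0, "rz": 0, "tx": -0.33, "ty": -0.5, "tz": 0, "fingers": 100}, {"rx": 0, "ry": 0, "rz": 0, "tx": -0.33, "ty": -0.5, "tz": 0, "fingers": 100}, {"rx": 0, "ry": 0, "rz": 0, "tx": -0.33, "ty": -0.5, "tz": 0, "fingers": 100}, {"rx": 0, "ry": 0, "rz": 0, "tx": -0.33, "ty": -0.5, "tz": 0, "fingers": 100}, {"rx": 0, "ry": 0, "rz": 0, "tx": -0.33, "ty": -0.5, "tz": 0, "fingers": 100}, {"rx": 0, "ry": 0, "rz": 0, "tx": -0.33, "ty": -0.5, "tz": 0, "fingers": 100}, {"rx": 0, "ry": 0, "rz": 0, "tx": -0.33, "ty": -0.5, "tz": 0, "fingers": 100}, {"rx": 0, "ry": 0, "rz": 0, "tx": -0.33, "ty": -0.5, "tz": 0, "fingers": 100}, {"rx": 0, "ry": 0, "rz": 0, "tx": -0.33, "ty": -0.5, "tz": 0, "fingers": 100}, {"rx": 0, "ry": 0, "rz": 0, "tx": 0, "ty": 0, "tz": 0, "fingers": 100}])

```text
time: 4.7
tool_pos: [0.5695, 0.0299, 0.2973]
orientation: [0.0, 0.123, 0.992, -0.001]
wrist_force: [-0.2, -0.4, 0.2]
width: 0.0852
finger_force: 0.0
```

```bash
python3 look.py w3 stage spot_green spot_orange spot_white console sleeve_grip
```

```text
4.75 [0.5691 0.0325 0.2972] [-0.000e+00  1.213e-01  9.926e-01 -2.000e-04] [-0.512  0.184  0.437  1.528 -0.078  1.447  1.255]
stage [(0.66, array([281.9, 143. ])), (0.58, array([85.4, 18.7]))]
spot_green [(0.74, array([333.7, 161.8]))]
spot_orange [(0.9, array([284.7, 163.8]))]
spot_white [(0.94, array([235.7, 167.8]))]
console [(0.9, array([ 36.3, 184.2]))]
sleeve_grip [(0.86, array([  8.6, 191.8])), (0.23, array([  3.7, 330.7]))]
```

Call:
send_rows(commands=[{"rx": 0, "ry": 0, "rz": 0, "tx": -0.05, "ty": -0.6, "tz": 0, "fingers": 100}, {"rx": 0, "ry": 0, "rz": 0, "tx": -0.05, "ty": -0.6, "tz": 0, "fingers": 100}, {"rx": 0, "ry": 0, "rz": 0, "tx": -0.05, "ty": -0.6, "tz": 0, "fingers": 100}, {"rx": 0, "ry": 0, "rz": 0, "tx": -0.05, "ty": -0.6, "tz": 0, "fingers": 100}, {"rx": 0, "ry": 0, "rz": 0, "tx": -0.05, "ty": -0.6, "tz": 0, "fingers": 100}, {"rx": 0, "ry": 0, "rz": 0, "tx": -0.05, "ty": -0.6, "tz": 0, "fingers": 100}, {"rx": 0, "ry": 0, "rz": 0, "tx": -0.05, "ty": -0.6, "tz": 0, "fingers": 100}, {"rx": 0, "ry": 0, "rz": 0, "tx": -0.05, "ty": -0.6, "tz": 0, "fingers": 100}, {"rx": 0, "ry": 0, "rz": 0, "tx": -0.05, "ty": -0.6, "tz": 0, "fingers": 100}, {"rx": 0, "ry": 0, "rz": 0, "tx": -0.05, "ty": -0.6, "tz": 0, "fingers": 100}, {"rx": 0, "ry": 0, "rz": 0, "tx": 0, "ty": 0, "tz": 0, "fingers": 100}])

```text
time: 6.15
tool_pos: [0.5201, -0.2675, 0.2975]
orientation: [-0.0, 0.123, 0.992, -0.001]
wrist_force: [-0.7, -0.4, 0.2]
width: 0.0854
finger_force: 0.0
```

```bash
python3 look.py w4 console sleeve_grip
python3 - <<'E'
import cv2,numpy as np
a=[cv2.imread(f"pics/{n}.png") for n in("w3","w4")]
cv2.imwrite("pics/w34.png",cv2.resize(np.hstack([x[:330] for x in a]),(800,236),interpolation=cv2.INTER_AREA))
cv2.imwrite("pics/w34v.png",cv2.resize(np.vstack([x[30:330] for x in a]),(560,600)))
E
```

```text
6.2 [ 0.521  -0.265   0.2973] [-1.000e-04  1.215e-01  9.926e-01 -2.000e-04] [-0.138  0.237  0.643  1.498 -0.142  1.454  1.835]
console [(0.66, array([118.3,  19.8])), (0.62, array([266.8, 162.8]))]
sleeve_grip [(0.81, array([262.3, 172.9]))]
```

View pics/w34v.png

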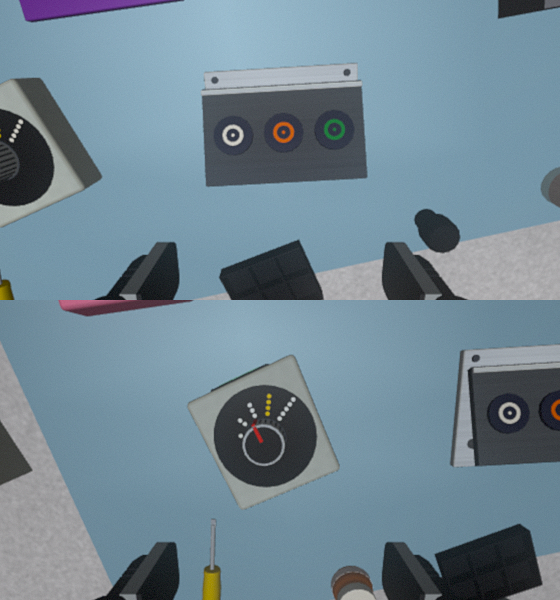

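Upper half (w3): white, orange and green coupons at (233,163), (283,162) and (334,159), strip on the robot side. Lower half (w4): sleeve top at about (263,175), red line pointing to about (254,155) between the 2 and 3 rows, yellow pips at (268,135). Now to measure these precisely.

```bash
cat > m.py <<'E'
from h import *
import pickle
L=lambda n:Cam(pickle.load(open(n+".pkl","rb")))
w2,w3,w4=L("w2"),L("w3"),L("w4")
S=Cam(robot.get_image("scene"));D=Cam(robot.get_image("side"))
def ringc(c,col,roi):
    x0,y0,x1,y1=roi; im=c.im['frame'][y0:y1,x0:x1]; h=cv2.cvtColor(im,cv2.COLOR_BGR2HSV)
    if col=='g': m=(abs(h[...,0].astype(int)-70)<18)&(h[...,1]>110)
    if col=='o': m=(h[...,0]<14)&(h[...,1]>140)&(h[...,2]>80)
    if col=='w': m=(h[...,1]<60)&(h[...,2]>130)
    pts=np.argwhere(m)[:,::-1].astype(np.float32)
    hull=cv2.convexHull(pts); M=cv2.moments(hull)
    return np.array([M['m10']/M['m00'],M['m01']/M['m00']])+[x0,y0],len(pts),np.ptp(pts,0)
# boxes per view
B={'g':[(w2,(93,283,126,317)),(w3,(315,140,354,178)),(S,(315,219,333,234)),(D,(236,248,258,267))],
   'o':[(w2,(50,286,82,320)),(w3,(264,142,303,181)),(S,(297,213,313,228)),(D,(247,230,269,250))],
   'w':[(w2,(10,288,34,322)),(w3,(216,147,252,182)),(S,(279,208,295,223)),(D,(260,215,280,234))]}
X={}
for k in B:
    r=[ringc(c,k,b) for c,b in B[k]]; print(k,[(a.round(1),n,p) for a,n,p in r])
    X[k],e=tri([c for c,_ in B[k]],[a[0] for a in r]); print(X[k].round(4),np.round(e,4), 'w3@.0547',w3.atz(r[1][0],.0547).round(4),'w2',w2.atz(r[0][0],.0547).round(4))
print('spacing',np.linalg.norm(X['g']-X['o']),np.linalg.norm(X['o']-X['w']),(X['g']-X['w']).round(4))
# rectified w4
def warp(c,z,cx,cy,half,mm=.0005):
    n=int(2*half/mm); g=[(-half,-half),(half,-half),(half,half),(-half,half)]
    src=c.proj([[cx+a,cy+b,z] for a,b in g]).astype(np.float32)
    # px: col = y, row = x
    dst=np.float32([[ (b+half)/mm,(a+half)/mm] for a,b in g])
    return cv2.warpPerspective(c.im['frame'],cv2.getPerspectiveTransform(src,dst),(n,n),flags=cv2.INTER_CUBIC)
if __name__=="__main__":
    print(w4.atz((263,175),.089),w4.atz((265,166),.05))
    c0=w4.atz((263,175),.089)
    o=np.hstack([cv2.resize(warp(w4,z,c0[0],c0[1],h),(400,400)) for z,h in((.05,.08),(.089,.04))])
    cv2.imwrite("pics/rect.png",o)
E
python3 m.py
```

```text
g [(array([111. , 302.6]), 208, array([23., 23.], dtype=float32)), (array([334.1, 159. ]), 232, array([20., 20.], dtype=float32)), (array([323.2, 226. ]), 28, array([7., 4.], dtype=float32)), (array([246.5, 255.5]), 53, array([9., 9.], dtype=float32))]
[0.573  0.0918 0.0564] [0.0019 0.0022 0.0013 0.0004] w3@.0547 [0.5726 0.0899 0.0547] w2 [0.5756 0.0914 0.0547]
o [(array([ 65. , 302.9]), 170, array([18., 18.], dtype=float32)), (array([283.2, 161.9]), 205, array([20., 20.], dtype=float32)), (array([304.8, 220. ]), 24, array([7., 4.], dtype=float32)), (array([258.3, 239.1]), 51, array([9., 8.], dtype=float32))]
[0.5615 0.0361 0.0562] [0.0003 0.0012 0.0009 0.0008] w3@.0547 [0.562  0.035  0.0547] w2 [0.5618 0.0351 0.0547]Traceback (most recent call last):
  File "m.py", line 20, in <module>
    r=[ringc(c,k,b) for c,b in B[k]]; print(k,[(a.round(1),n,p) for a,n,p in r])
       ~~~~~^^^^^^^
  File "m.py", line 13, in ringc
    return np.array([M['m10']/M['m00'],M['m01']/M['m00']])+[x0,y0],len(pts),np.ptp(pts,0)
                     ~~~~~~~~^~~~~~~~~
ZeroDivisionError: float division by zero
```

```bash
sed -i "s/(h\[...,1\]<60)&(h\[...,2\]>130)/(h[...,1]<80)\&(h[...,2]>95)/" m.py; python3 m.py
```

```text
g [(array([111. , 302.6]), 208, array([23., 23.], dtype=float32)), (array([334.1, 159. ]), 232, array([20., 20.], dtype=float32)), (array([323.1, 226. ]), 30, array([8., 4.], dtype=float32)), (array([246.6, 255.5]), 56, array([10.,  9.], dtype=float32))]
[0.5729 0.0916 0.0562] [0.0021 0.0019 0.0011 0.0006] w3@.0547 [0.5726 0.0899 0.0547] w2 [0.5756 0.0914 0.0547]
o [(array([ 65. , 302.9]), 170, array([18., 18.], dtype=float32)), (array([283.2, 161.9]), 205, array([20., 20.], dtype=float32)), (array([304.6, 220.1]), 20, array([7., 4.], dtype=float32)), (array([258.3, 239.1]), 51, array([9., 8.], dtype=float32))]
[0.5616 0.0359 0.0559] [0.0003 0.0009 0.0007 0.0007] w3@.0547 [0.562  0.035  0.0547] w2 [0.5618 0.0351 0.0547]
w [(array([ 21.2, 305.2]), 187, array([18., 18.], dtype=float32)), (array([232.4, 164.6]), 285, array([21., 21.], dtype=float32)), (array([285.3, 213.2]), 23, array([11.,  9.], dtype=float32)), (array([271.8, 221.2]), 91, array([15., 13.], dtype=float32))]
[ 0.5492 -0.021   0.0588] [0.0039 0.0023 0.0019 0.0043] w3@.0547 [ 0.5514 -0.0201  0.0547] w2 [ 0.5513 -0.0199  0.0547]
spacing 0.05684974003111316 0.05835608478466101 [ 0.0238  0.1126 -0.0026]
[ 0.51450304 -0.2842203   0.089     ] [ 0.51281247 -0.28342402  0.05      ]
```

View pics/rect.png

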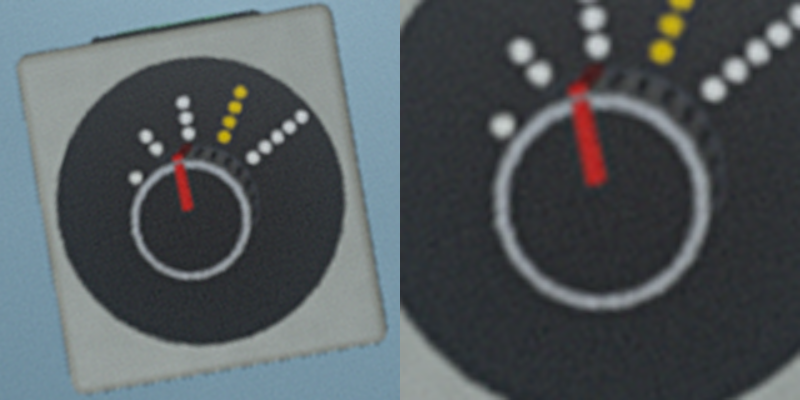

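Measured: sleeve axis about (0.515,-0.2836), rows 3 and 4 at -11.3° and +19.1°, red line about -12°. So the turn is about 31° clockwise. The coupon spacing and heights agree with the given sizes. I'll go over the sleeve, pre-rotated counter-clockwise.

Call:
send_rows(commands=[{"rx": 0, "ry": 0, "rz": 0, "tx": 0.03, "ty": -0.39, "tz": 0, "fingers": 100}, {"rx": 0, "ry": 0, "rz": -0.83, "tx": 0, "ty": 0, "tz": 0.6, "fingers": 100}, {"rx": 0, "ry": 0, "rz": -0.83, "tx": 0, "ty": 0, "tz": 0.7, "fingers": 100}, {"rx": 0, "ry": 0, "rz": -0.83, "tx": 0, "ty": 0, "tz": 0.7, "fingers": 100}, {"rx": 0, "ry": 0, "rz": -0.83, "tx": 0, "ty": 0, "tz": 0.7, "fingers": 100}, {"rx": 0, "ry": 0, "rz": -0.83, "tx": 0, "ty": 0, "tz": 0.5, "fingers": 100}, {"rx": 0, "ry": 0, "rz": 0, "tx": 0, "ty": 0, "tz": 0, "fingers": 100}, {"rx": 0, "ry": 0, "rz": 0, "tx": 0, "ty": 0, "tz": 0, "fingers": 100}])

```text
time: 7.3
tool_pos: [0.516, -0.2818, 0.138]
orientation: [0.0, -0.127, 0.992, 0.0]
wrist_force: [-0.0, 0.1, 0.9]
width: 0.0854
finger_force: 0.0
```

```bash
cat > red.py <<'E'
import contextlib,io,sys
with contextlib.redirect_stdout(io.StringIO()):
    from m import *
def sleeve(c,cx,cy):
    W=warp(c,.089,cx,cy,.024,.0002); h=cv2.cvtColor(W,cv2.COLOR_BGR2HSV)
    yy,xx=np.mgrid[:W.shape[0],:W.shape[1]]; r=np.hypot(yy-120,xx-120)
    m=((h[...,0]<8)|(h[...,0]>172))&(h[...,1]>130)&(h[...,2]>70)&(r<104)
    p=np.argwhere(m)*.2-24   # x,y mm
    u,s,v=np.linalg.svd(p-p.mean(0),full_matrices=False); d=v[0]*np.sign(v[0]@p.mean(0))
    W2=warp(c,.05,cx,cy,.08,.0004); h=cv2.cvtColor(W2,cv2.COLOR_BGR2HSV)
    m=(abs(h[...,0].astype(int)-26)<8)&(h[...,1]>130)&(h[...,2]>80)
    q=np.argwhere(m)*.4-80
    q=q[np.hypot(*q.T)<58]
    a=lambda v:np.degrees(np.arctan2(v[1],-v[0]))
    print('red',len(p),'centroid dir',a(p.mean(0)),'line dir',a(d),'yellow',len(q),a(q.mean(0)) if len(q) else None)
sleeve(L(sys.argv[1]),float(sys.argv[2]),float(sys.argv[3]))
E
python3 red.py w4 .5149 -.2836
python3 - <<'E'
from h import *
s=robot.read_state();print(s['time'],s['tool_pos'].round(4),s['orientation'].round(4),s['joint_pos'].round(3), rot(s['orientation']).as_matrix().round(3))
print(rot(s['orientation']).as_matrix().T@(np.array([.5149,-.2836,.060])-s['tool_pos'])/.05)
E
```

```text
red 1731 centroid dir -14.73349022006681 line dir -11.66953723967467 yellow 550 19.073095812239455
7.4 [ 0.5166 -0.2823  0.1392] [ 1.200e-03 -1.273e-01  9.919e-01 -6.000e-04] [-0.027  0.347  0.55   1.704 -0.197  1.143  2.404] [[-0.968 -0.253  0.002]
 [-0.253  0.968 -0.001]
 [-0.002 -0.001 -1.   ]]
[ 0.04325548 -0.01330827  1.58318819]
```

Call:
send_rows(commands=[{"rx": 0, "ry": 0, "rz": 0, "tx": 0.04, "ty": -0.015, "tz": 0.5, "fingers": 100}, {"rx": 0, "ry": 0, "rz": 0, "tx": 0, "ty": 0, "tz": 0.5, "fingers": 100}, {"rx": 0, "ry": 0, "rz": 0, "tx": 0, "ty": 0, "tz": 0.4, "fingers": 100}, {"rx": 0, "ry": 0, "rz": 0, "tx": 0, "ty": 0, "tz": 0.18, "fingers": 100}, {"rx": 0, "ry": 0, "rz": 0, "tx": 0, "ty": 0, "tz": 0, "fingers": 0}, {"rx": 0, "ry": 0, "rz": 0, "tx": 0, "ty": 0, "tz": 0, "fingers": 0}, {"rx": 0, "ry": 0, "rz": 0, "tx": 0, "ty": 0, "tz": 0, "fingers": 0}, {"rx": 0, "ry": 0, "rz": 0, "tx": 0, "ty": 0, "tz": 0, "fingers": 0}, {"rx": 0, "ry": 0, "rz": 0, "tx": 0, "ty": 0, "tz": 0, "fingers": 0}, {"rx": 0, "ry": 0, "rz": 0, "tx": 0, "ty": 0, "tz": 0, "fingers": 0}], grip_force=50)

```text
time: 8.4
tool_pos: [0.5149, -0.2844, 0.0602]
orientation: [0.001, -0.128, 0.992, -0.001]
wrist_force: [-0.9, -1.7, 5.8]
width: 0.0425
finger_force: 50.1
```

Run:
```python
from h import *
s=robot.read_state();print(s['time'],s['tool_pos'].round(4),s['joint_pos'].round(3),s['width'],s['finger_force'],s['wrist_force'].round(1),s['wrist_torque'].round(2))
print("yaw",np.arctan2(*rot(s['orientation']).as_matrix()[[1,0],0]))
```

```text
8.4 [ 0.5149 -0.2844  0.0602] [ 0.005  0.439  0.52   1.772 -0.255  0.994  2.452] 0.0425261682526367 50.106250047683716 [-0.9 -1.7  5.8] [-0.24  0.12  0.02]
yaw -2.884954647925646
```

Call:
send_rows(commands=[{"rx": 0, "ry": 0, "rz": 0.5, "tx": 0, "ty": 0, "tz": 0, "fingers": 0}, {"rx": 0, "ry": 0, "rz": 0.5, "tx": 0, "ty": 0, "tz": 0, "fingers": 0}, {"rx": 0, "ry": 0, "rz": 0.5, "tx": 0, "ty": 0, "tz": 0, "fingers": 0}, {"rx": 0, "ry": 0, "rz": 0.5, "tx": 0, "ty": 0, "tz": 0, "fingers": 0}, {"rx": 0, "ry": 0, "rz": 0.5, "tx": 0, "ty": 0, "tz": 0, "fingers": 0}, {"rx": 0, "ry": 0, "rz": 0.5, "tx": 0, "ty": 0, "tz": 0, "fingers": 0}, {"rx": 0, "ry": 0, "rz": 0.5, "tx": 0, "ty": 0, "tz": 0, "fingers": 0}, {"rx": 0, "ry": 0, "rz": 0.5, "tx": 0, "ty": 0, "tz": 0, "fingers": 0}, {"rx": 0, "ry": 0, "rz": 0.5, "tx": 0, "ty": 0, "tz": 0, "fingers": 0}, {"rx": 0, "ry": 0, "rz": 0, "tx": 0, "ty": 0, "tz": 0, "fingers": 0}, {"rx": 0, "ry": 0, "rz": 0, "tx": 0, "ty": 0, "tz": 0, "fingers": 0}])

```text
time: 9.5
tool_pos: [0.5149, -0.2844, 0.0602]
orientation: [0.002, 0.141, 0.99, -0.001]
wrist_force: [-0.8, -1.2, 5.7]
width: 0.0426
finger_force: 50.2
```

Run:
```python
from h import *
s=robot.read_state();print(s['time'],s['tool_pos'].round(4),s['joint_pos'].round(3),s['width'],s['wrist_force'].round(1),s['wrist_torque'].round(2))
print("yaw",np.arctan2(*rot(s['orientation']).as_matrix()[[1,0],0]))
```

```text
9.5 [ 0.5149 -0.2844  0.0602] [-0.08   0.463  0.631  1.776 -0.318  1.002  1.961] 0.042602285786924834 [-0.8 -1.2  5.7] [-0.42  0.2  -0.05]
yaw 2.858091817305636
```

Call:
send_rows(commands=[{"rx": 0, "ry": 0, "rz": 0, "tx": 0, "ty": 0, "tz": 0, "fingers": 100}, {"rx": 0, "ry": 0, "rz": 0, "tx": 0, "ty": 0, "tz": 0, "fingers": 100}, {"rx": 0, "ry": 0, "rz": 0, "tx": 0, "ty": 0, "tz": 0, "fingers": 100}, {"rx": 0, "ry": 0, "rz": 0, "tx": 0, "ty": 0, "tz": 0, "fingers": 100}, {"rx": 0, "ry": 0, "rz": 0, "tx": 0, "ty": 0, "tz": -0.4, "fingers": 100}, {"rx": 0, "ry": 0, "rz": 0, "tx": 0, "ty": 0, "tz": -0.6, "fingers": 100}, {"rx": 0, "ry": 0, "rz": 0, "tx": 0, "ty": 0, "tz": -0.8, "fingers": 100}, {"rx": 0, "ry": 0, "rz": 0, "tx": 0, "ty": 0, "tz": -0.8, "fingers": 100}, {"rx": 0, "ry": 0, "rz": 0, "tx": 0, "ty": 0, "tz": -0.8, "fingers": 100}, {"rx": 0, "ry": 0, "rz": 0, "tx": 0, "ty": 0, "tz": -0.6, "fingers": 100}, {"rx": 0, "ry": 0, "rz": 0, "tx": 0, "ty": 0, "tz": 0, "fingers": 100}, {"rx": 0, "ry": 0, "rz": 0, "tx": 0, "ty": 0, "tz": 0, "fingers": 100}])

```text
time: 10.7
tool_pos: [0.514, -0.2833, 0.2584]
orientation: [0.0, 0.141, 0.99, 0.0]
wrist_force: [0.5, 0.3, -1.0]
width: 0.0854
finger_force: 0.0
```

```bash
python3 look.py w5; python3 red.py w5 .5149 -.2840;  python3 - <<'E'
import contextlib,io
with contextlib.redirect_stdout(io.StringIO()):
    from m import *
w5=L("w5")
cv2.imwrite("pics/rect5.png",np.hstack([cv2.resize(warp(w5,z,.5149,-.284,h),(400,400)) for z,h in((.05,.08),(.089,.04))]))
E
```

```text
10.75 [ 0.5136 -0.283   0.2575] [-4.000e-04  1.409e-01  9.900e-01  2.000e-04] [-0.155  0.269  0.709  1.561 -0.177  1.379  1.859]
red 1765 centroid dir 18.075469533215546 line dir 19.31281871706803 yellow 555 19.716893085190613
```

View pics/rect5.png

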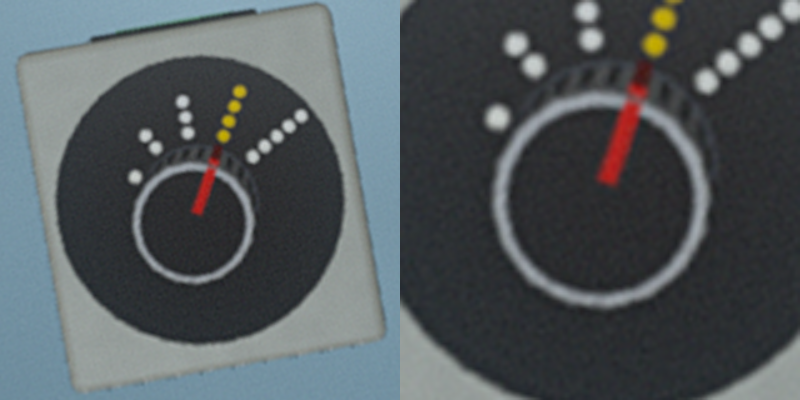

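The red line lies on the yellow row (19.3° against 19.7°), so the sleeve is on mark 4. On to the probe.

Call:
send_rows(commands=[{"rx": 0, "ry": 0, "rz": 0, "tx": 0.15, "ty": 0.4, "tz": 0, "fingers": 100}, {"rx": 0, "ry": 0, "rz": 0, "tx": 0.26, "ty": 0.69, "tz": 0, "fingers": 100}, {"rx": 0, "ry": 0, "rz": 0, "tx": 0.26, "ty": 0.69, "tz": 0, "fingers": 100}, {"rx": 0, "ry": 0, "rz": 0, "tx": 0.26, "ty": 0.69, "tz": 0, "fingers": 100}, {"rx": 0, "ry": 0, "rz": 0, "tx": 0.26, "ty": 0.69, "tz": 0, "fingers": 100}, {"rx": 0, "ry": 0, "rz": 0, "tx": 0.26, "ty": 0.69, "tz": 0, "fingers": 100}, {"rx": 0, "ry": 0, "rz": 0, "tx": 0.26, "ty": 0.69, "tz": 0, "fingers": 100}, {"rx": 0, "ry": 0, "rz": 0, "tx": 0.26, "ty": 0.69, "tz": 0, "fingers": 100}, {"rx": 0, "ry": 0, "rz": 0, "tx": 0.26, "ty": 0.69, "tz": 0, "fingers": 100}, {"rx": 0, "ry": 0, "rz": 0, "tx": 0.26, "ty": 0.69, "tz": 0, "fingers": 100}, {"rx": 0, "ry": 0, "rz": 0, "tx": 0.26, "ty": 0.69, "tz": 0, "fingers": 100}, {"rx": 0, "ry": 0, "rz": 0, "tx": 0.26, "ty": 0.69, "tz": 0, "fingers": 100}])

```text
time: 12.15
tool_pos: [0.4803, 0.1436, 0.2578]
orientation: [-0.0, 0.141, 0.99, -0.0]
wrist_force: [0.8, -1.2, 1.0]
width: 0.0857
finger_force: 0.0
```

Call:
send_rows(commands=[{"rx": 0, "ry": 0, "rz": 0, "tx": 0.26, "ty": 0.69, "tz": 0, "fingers": 100}, {"rx": 0, "ry": 0, "rz": 0, "tx": 0.26, "ty": 0.69, "tz": 0, "fingers": 100}, {"rx": 0, "ry": 0, "rz": 0, "tx": 0.26, "ty": 0.69, "tz": 0, "fingers": 100}, {"rx": 0, "ry": 0, "rz": 0, "tx": 0.26, "ty": 0.69, "tz": 0, "fingers": 100}, {"rx": 0, "ry": 0, "rz": 0, "tx": 0.26, "ty": 0.69, "tz": 0.2, "fingers": 100}, {"rx": 0, "ry": 0, "rz": 0, "tx": 0.15, "ty": 0.4, "tz": 0.3, "fingers": 100}, {"rx": 0, "ry": 0, "rz": 0, "tx": 0, "ty": 0, "tz": 0.2, "fingers": 100}, {"rx": 0, "ry": 0, "rz": 0, "tx": 0, "ty": 0, "tz": 0, "fingers": 100}, {"rx": 0, "ry": 0, "rz": 0, "tx": 0, "ty": 0, "tz": 0, "fingers": 100}])

```text
time: 13.05
tool_pos: [0.4654, 0.346, 0.2234]
orientation: [0.0, 0.142, 0.99, -0.0]
wrist_force: [0.1, -0.4, 0.2]
width: 0.0852
finger_force: 0.0
```

```bash
python3 look.py w6 probe stand
python3 - <<'E'
import contextlib,io
with contextlib.redirect_stdout(io.StringIO()):
    from m import *
w6=L("w6"); f=w6.im['frame']; h=cv2.cvtColor(f,cv2.COLOR_BGR2HSV)
blue=(abs(h[...,0].astype(int)-112)<12)&(h[...,1]>150)
n,l,st,ce=cv2.connectedComponentsWithStats(blue.astype(np.uint8))
for i in range(1,n):
    if st[i,4]>150: print(st[i],ce[i])
x,y=map(int,w6.proj([.463,.346,.122])[0]); print(x,y)
cr=f[max(y-70,0):y+70,x-90:x+90]; cv2.imwrite("pics/p6.png",cv2.resize(cr,None,fx=3,fy=3))
for c,n in((w2,'w2'),(w6,'w6')):
    print(n,c.atz((288,187),.122) if n=='w2' else '')
E
```

```text
13.1 [0.4657 0.3462 0.2239] [3.000e-04 1.419e-01 9.899e-01 1.000e-04] [-0.888  0.234  0.201  1.607 -0.048  1.305  0.606]
probe [(0.95, array([282.1, 200.8]))]
stand [(0.76, array([279.5, 175.1]))]Traceback (most recent call last):
  File "<stdin>", line 3, in <module>
  File "m.py", line 20, in <module>
    r=[ringc(c,k,b) for c,b in B[k]]; print(k,[(a.round(1),n,p) for a,n,p in r])
       ~~~~~^^^^^^^
  File "m.py", line 13, in ringc
    return np.array([M['m10']/M['m00'],M['m01']/M['m00']])+[x0,y0],len(pts),np.ptp(pts,0)
                     ~~~~~~~~^~~~~~~~~
ZeroDivisionError: float division by zero
```

Run:
```python
from h import *
import pickle
L=lambda n:Cam(pickle.load(open(n+".pkl","rb")))
w2,w6=L("w2"),L("w6"); f=w6.im['frame']; h=cv2.cvtColor(f,cv2.COLOR_BGR2HSV)
blue=(abs(h[...,0].astype(int)-112)<14)&(h[...,1]>140)
n,l,st,ce=cv2.connectedComponentsWithStats(blue.astype(np.uint8))
for i in range(1,n):
    if st[i,4]>150: print(st[i],ce[i], np.percentile(h[l==i][:,2],[5,25,50,75,95]))
x,y=map(int,w6.proj([.463,.346,.122])[0]); print(x,y)
cr=f[max(y-70,0):y+70,x-90:x+90]; cv2.imwrite("pics/p6.png",cv2.resize(cr,None,fx=3,fy=3)); print('crop origin',x-90,max(y-70,0))
print(w2.atz((288,187),.122))
```

```text
[262 191  36  36 760] [279.51973684 208.17368421] [ 85.95 136.   147.   151.   155.  ]
278 205
crop origin 188 135
[0.46808195 0.34586213 0.122     ]
```

View pics/p6.png

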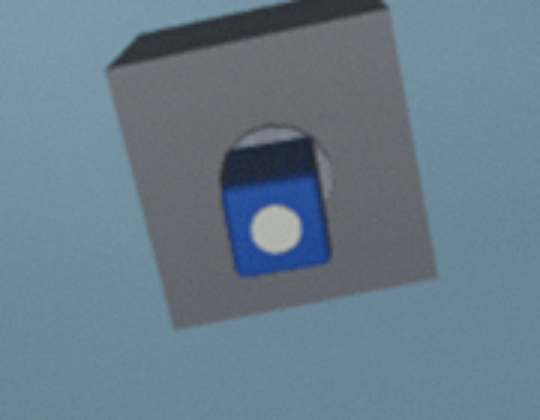

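Picture: the blue top face has its centre dot at crop (277,229) and edges tilted about 9°; the stand's top is tilted about 13°.

Run:
```python
from h import *
import pickle
w6=Cam(pickle.load(open("w6.pkl","rb")))
f=w6.im['frame'];h=cv2.cvtColor(f,cv2.COLOR_BGR2HSV)
m=(abs(h[...,0].astype(int)-112)<14)&(h[...,1]>140)&(h[...,2]>105)
p=np.argwhere(m)[:,::-1].astype(float); p=p[(abs(p[:,0]-280)<30)&(abs(p[:,1]-210)<30)]
Q=np.array([w6.atz(a,.122)[:2] for a in p]).astype(np.float32)*1000
r=cv2.minAreaRect(Q);print(r)
w=(h[...,1]<70)&(h[...,2]>130); w[:,:262]=0;w[:,298:]=0;w[:195]=0;w[226:]=0
d=np.argwhere(w).mean(0)[::-1];print('dot',d,w.sum(),w6.atz(d,.122))
C=w6.atz(d,.122)
s=robot.read_state();T=rot(s['orientation']).as_matrix();print(s['tool_pos'],'tool y yaw deg',np.degrees(np.arctan2(T[1,1],T[0,1])),'toolx',T[:,0].round(3))
print('delta tool/.05 to grip z .103-.0187',T.T@(np.r_[C[:2],.103-.0187]-s['tool_pos'])/.05)
c=np.array([w6.atz(np.array(k)/3+[188,135],.075)[:2] for k in((109,69),(387,11),(437,277),(176,328))]);print('stand',c.mean(0),np.linalg.norm(np.diff(c,axis=0),axis=1))
```

```text
((466.7117919921875, 345.3212585449219), (22.73521614074707, 22.83599090576172), 83.67933654785156)
dot [280.2 210.3] 220 [0.46711957 0.34575111 0.122     ]
[0.46534132 0.34695    0.22407725] tool y yaw deg 73.74115650800313 toolx [-0.96   0.28  -0.001]
delta tool/.05 to grip z .103-.0187 [-0.03933806 -0.01603266  2.79555132]
stand [0.46756433 0.34576436] [0.07786616 0.0789388  0.07876908]
```

Call:
send_rows(commands=[{"rx": 0, "ry": 0, "rz": 0, "tx": -0.04, "ty": -0.02, "tz": 0, "fingers": 100}, {"rx": 0, "ry": 0, "rz": -0.72, "tx": 0, "ty": 0, "tz": 0.4, "fingers": 100}, {"rx": 0, "ry": 0, "rz": -0.72, "tx": 0, "ty": 0, "tz": 0.6, "fingers": 100}, {"rx": 0, "ry": 0, "rz": 0, "tx": 0, "ty": 0, "tz": 0.6, "fingers": 100}, {"rx": 0, "ry": 0, "rz": 0, "tx": 0, "ty": 0, "tz": 0.5, "fingers": 100}, {"rx": 0, "ry": 0, "rz": 0, "tx": 0, "ty": 0, "tz": 0.4, "fingers": 100}, {"rx": 0, "ry": 0, "rz": 0, "tx": 0, "ty": 0, "tz": 0.26, "fingers": 100}, {"rx": 0, "ry": 0, "rz": 0, "tx": 0, "ty": 0, "tz": 0, "fingers": 100}, {"rx": 0, "ry": 0, "rz": 0, "tx": 0, "ty": 0, "tz": 0, "fingers": 100}])

```text
time: 14.2
tool_pos: [0.467, 0.3461, 0.0861]
orientation: [0.0, 0.055, 0.998, 0.0]
wrist_force: [-0.5, 0.6, -0.3]
width: 0.0855
finger_force: 0.0
```

```bash
cat > st.py <<'E'
from h import *
s=robot.read_state();T=rot(s['orientation']).as_matrix()
print(s['time'],s['tool_pos'].round(4),s['orientation'].round(4),s['joint_pos'].round(3),'w',s['width'].round(4),s['finger_force'].round(1),s['wrist_force'].round(2),s['wrist_torque'].round(2)); print('y yaw',np.degrees(np.arctan2(T[1,1],T[0,1])),'z',T[:,2].round(4))
E
python3 st.py
```

```text
Traceback (most recent call last):
  File "st.py", line 3, in <module>
    print(s['time'],s['tool_pos'].round(4),s['orientation'].round(4),s['joint_pos'].round(3),'w',s['width'].round(4),s['finger_force'].round(1),s['wrist_force'].round(2),s['wrist_torque'].round(2)); print('y yaw',np.degrees(np.arctan2(T[1,1],T[0,1])),'z',T[:,2].round(4))
                                                                                                 ^^^^^^^^^^^^^^^^
AttributeError: 'float' object has no attribute 'round'
```

Call:
send_rows(commands=[{"rx": 0, "ry": 0, "rz": 0, "tx": 0, "ty": 0, "tz": 0, "fingers": 0}, {"rx": 0, "ry": 0, "rz": 0, "tx": 0, "ty": 0, "tz": 0, "fingers": 0}, {"rx": 0, "ry": 0, "rz": 0, "tx": 0, "ty": 0, "tz": 0, "fingers": 0}, {"rx": 0, "ry": 0, "rz": 0, "tx": 0, "ty": 0, "tz": 0, "fingers": 0}, {"rx": 0, "ry": 0, "rz": 0, "tx": 0, "ty": 0, "tz": 0, "fingers": 0}, {"rx": 0, "ry": 0, "rz": 0, "tx": 0, "ty": 0, "tz": 0, "fingers": 0}, {"rx": 0, "ry": 0, "rz": 0, "tx": 0, "ty": 0, "tz": 0, "fingers": 0}, {"rx": 0, "ry": 0, "rz": 0, "tx": 0, "ty": 0, "tz": 0, "fingers": 0}], grip_force=50)

```text
time: 15.0
tool_pos: [0.4668, 0.346, 0.0857]
orientation: [0.0, 0.055, 0.998, 0.0]
wrist_force: [-1.6, -0.7, 5.5]
width: 0.0233
finger_force: 49.5
```

```bash
sed -i "s/s\['width'\].round(4),s\['finger_force'\].round(1)/s['width'],s['finger_force']/" st.py; python3 st.py
```

```text
15.0 [0.4668 0.346  0.0857] [2.000e-04 5.500e-02 9.985e-01 2.000e-04] [-0.857  0.359  0.169  1.755 -0.069  1.033  0.797] w 0.02333343763929171 49.52080428600311 [-1.59 -0.72  5.49] [-0.13  0.17  0.05]
y yaw 83.6936057507436 z [ 4.e-04  5.e-04 -1.e+00]
```

Call:
send_rows(commands=[{"rx": 0, "ry": 0, "rz": 0, "tx": 0, "ty": 0, "tz": -0.2, "fingers": 0}, {"rx": 0, "ry": 0, "rz": 0, "tx": 0, "ty": 0, "tz": -0.4, "fingers": 0}, {"rx": 0, "ry": 0, "rz": 0, "tx": 0, "ty": 0, "tz": -0.6, "fingers": 0}, {"rx": 0, "ry": 0, "rz": 0, "tx": 0, "ty": 0, "tz": -0.6, "fingers": 0}, {"rx": 0, "ry": 0, "rz": 0, "tx": 0, "ty": 0, "tz": -0.6, "fingers": 0}, {"rx": 0, "ry": 0, "rz": 0, "tx": 0, "ty": 0, "tz": -0.6, "fingers": 0}, {"rx": 0, "ry": 0, "rz": 0, "tx": 0, "ty": 0, "tz": -0.4, "fingers": 0}, {"rx": 0, "ry": 0, "rz": 0, "tx": 0, "ty": 0, "tz": 0, "fingers": 0}, {"rx": 0, "ry": 0, "rz": 0, "tx": 0, "ty": 0, "tz": 0, "fingers": 0}])

```text
time: 15.9
tool_pos: [0.4663, 0.3457, 0.2549]
orientation: [-0.0, 0.055, 0.998, -0.0]
wrist_force: [0.2, -0.4, -2.7]
width: 0.0237
finger_force: 49.1
```

```bash
python3 st.py
cat > plan.py <<'E'
from h import *
import sys
G=np.array([float(v) for v in sys.argv[1:4]]); yaw=np.radians(float(sys.argv[4])); hgt=float(sys.argv[5])
y=np.array([np.sin(yaw),np.cos(yaw),0]); xm=np.array([-np.cos(yaw),np.sin(yaw),0])
n=np.sin(np.radians(20))*xm+np.cos(np.radians(20))*np.array([0,0,1])
z=-n; Rt=np.c_[np.cross(y,z),y,z]
s=robot.read_state(); T=rot(s['orientation']).as_matrix()
P=G+n*(.0707+hgt)
print('now',s['tool_pos'].round(4),'target',P.round(4),'rotvec/.12',(R.from_matrix(T.T@Rt).as_rotvec()/.12).round(3))
print('shift in target frame /.05',(Rt.T@(P-s['tool_pos'])/.05).round(3),'in present frame',(T.T@(P-s['tool_pos'])/.05).round(3))
E
python3 plan.py .5726 .0899 .0547 10.9 .04
```

```text
15.9 [0.4663 0.3457 0.2549] [-1.000e-04  5.490e-02  9.985e-01 -1.000e-04] [-0.874  0.219  0.185  1.559 -0.041  1.368  0.777] w 0.023699174933490826 49.11643981933594 [ 0.24 -0.4  -2.68] [-0.01  0.01 -0.05]
y yaw 83.70040405049917 z [-3.e-04 -2.e-04 -1.e+00]
now [0.4663 0.3457 0.2549] target [0.5354 0.0971 0.1587] rotvec/.12 [ 0.115 -2.909  0.663]
shift in target frame /.05 [-1.501 -4.622  2.593] in present frame [-1.92  -4.791  1.924]
```

Call:
send_rows(commands=[{"rx": 0.023, "ry": -0.582, "rz": 0.133, "tx": 0, "ty": 0, "tz": 0, "fingers": 0}, {"rx": 0.023, "ry": -0.582, "rz": 0.133, "tx": 0, "ty": 0, "tz": 0, "fingers": 0}, {"rx": 0.023, "ry": -0.582, "rz": 0.133, "tx": 0, "ty": 0, "tz": 0, "fingers": 0}, {"rx": 0.023, "ry": -0.582, "rz": 0.133, "tx": 0, "ty": 0, "tz": 0, "fingers": 0}, {"rx": 0.023, "ry": -0.582, "rz": 0.133, "tx": 0, "ty": 0, "tz": 0, "fingers": 0}])

```text
time: 16.4
tool_pos: [0.4659, 0.3454, 0.2537]
orientation: [0.174, 0.094, 0.98, -0.017]
wrist_force: [-0.2, -0.4, -1.0]
width: 0.0236
finger_force: 49.1
```

Call:
send_rows(commands=[{"rx": 0, "ry": 0, "rz": 0, "tx": -0.15, "ty": -0.46, "tz": 0.18, "fingers": 0}, {"rx": 0, "ry": 0, "rz": 0, "tx": -0.15, "ty": -0.46, "tz": 0.18, "fingers": 0}, {"rx": 0, "ry": 0, "rz": 0, "tx": -0.15, "ty": -0.46, "tz": 0.18, "fingers": 0}, {"rx": 0, "ry": 0, "rz": 0, "tx": -0.15, "ty": -0.46, "tz": 0.18, "fingers": 0}, {"rx": 0, "ry": 0, "rz": 0, "tx": -0.15, "ty": -0.46, "tz": 0.18, "fingers": 0}, {"rx": 0, "ry": 0, "rz": 0, "tx": -0.15, "ty": -0.46, "tz": 0.18, "fingers": 0}, {"rx": 0, "ry": 0, "rz": 0, "tx": -0.15, "ty": -0.46, "tz": 0.18, "fingers": 0}, {"rx": 0, "ry": 0, "rz": 0, "tx": -0.15, "ty": -0.46, "tz": 0.18, "fingers": 0}, {"rx": 0, "ry": 0, "rz": 0, "tx": -0.15, "ty": -0.46, "tz": 0.18, "fingers": 0}, {"rx": 0, "ry": 0, "rz": 0, "tx": -0.15, "ty": -0.46, "tz": 0.18, "fingers": 0}, {"rx": 0, "ry": 0, "rz": 0, "tx": 0, "ty": 0, "tz": 0, "fingers": 0}, {"rx": 0, "ry": 0, "rz": 0, "tx": 0, "ty": 0, "tz": 0, "fingers": 0}])

```text
time: 17.6
tool_pos: [0.5216, 0.1003, 0.195]
orientation: [0.172, 0.094, 0.98, -0.017]
wrist_force: [0.6, -0.3, -1.6]
width: 0.0235
finger_force: 49.3
```

```bash
python3 look.py w7 spot_green probe_tip spot_orange spot_white
cat > ring.py <<'E'
from h import *
import pickle,sys
from scipy import ndimage
c=Cam(pickle.load(open(sys.argv[1]+".pkl","rb")));h=cv2.cvtColor(c.im['frame'],cv2.COLOR_BGR2HSV);H=h[...,0].astype(int)
s=robot.read_state();T=rot(s['orientation']).as_matrix()
tip=s['tool_pos']+T[:,2]*.0707
print('tip px expected',c.proj([tip,tip-T[:,2]*.0227,tip-T[:,2]*.0607]).round(1).tolist())
for n,m in(('g',(abs(H-70)<18)&(h[...,1]>110)),('o',(H<14)&(h[...,1]>140)&(h[...,2]>80)),('brass',(abs(H-24)<8)&(h[...,1]>90)&(h[...,2]>60))):
    k,l,st,ce=cv2.connectedComponentsWithStats(m.astype(np.uint8),connectivity=8)
    for i in range(1,k):
        if st[i,4]>25:
            hull=cv2.convexHull(np.argwhere(l==i)[:,::-1].astype(np.float32)); (x,y),ax,a=cv2.fitEllipse(hull) if len(hull)>5 else (ce[i],0,0)
            P=c.atz((x,y),.0547)
            print(n,st[i],'ell',round(x,1),round(y,1),np.round(ax,1),'@.0547',P.round(4))
E
python3 ring.py w7; python3 st.py
```

```text
17.65 [0.5217 0.1012 0.1954] [ 0.1723  0.0935  0.9804 -0.0167] [-0.796 -0.095  0.377  2.049  0.293  0.911  0.817]
spot_green [(0.64, array([280.6, 192.2]))]
probe_tip []
spot_orange [(0.76, array([215.8, 194. ]))]
spot_white [(0.61, array([153.1, 191.5]))]
tip px expected [[282.3, 224.6], [282.4, 238.1], [282.7, 268.6]]
g [267 180  27  26 328] ell 279.6 192.3 [25.7 26.7] @.0547 [0.5722 0.0901 0.0547]
o [202 181  26  25  55] ell 214.5 192.6 [25.4 26.4] @.0547 [0.562  0.0352 0.0547]
o [205 184  19  18  54] ell 214.1 192.5 [18. 19.] @.0547 [0.5619 0.035  0.0547]
o [ 68 311  30  25 164] ell 83.0 322.3 [15.3 34.4] @.0547 [ 0.7116 -0.1734  0.0547]
17.85 [0.5222 0.1017 0.1962] [ 0.1729  0.093   0.9804 -0.0163] [-0.796 -0.095  0.377  2.048  0.293  0.911  0.817] w 0.023137996742384797 49.250423312187195 [-0.63 -0.26 -0.36] [ 0.09  0.53 -0.03]
y yaw 79.1585570465959 z [ 0.3361 -0.0642 -0.9397]
```

```bash
python3 - <<'E'
from h import *
import pickle
L=lambda n:Cam(pickle.load(open(n+".pkl","rb")))
a,b,c=L("w3"),L("w7"),L("w2")
print(tri([a,b],[(334.1,159),(279.6,192.3)]),tri([a,b],[(283.2,161.9),(214.3,192.5)]))
E
python3 plan.py .5722 .0901 .0547 10.9 .010
```

```text
(array([0.57263487, 0.0900223 , 0.05411061]), [np.float64(1.431929657184674e-05), np.float64(1.4319296571961418e-05)]) (array([0.56212276, 0.03497493, 0.05425936]), [np.float64(3.8135052733124878e-06), np.float64(3.8135052733214494e-06)])
now [0.5222 0.1017 0.1962] target [0.5451 0.0953 0.1305] rotvec/.12 [0.004 0.001 0.008]
shift in target frame /.05 [ 0.004 -0.039  1.396] in present frame [ 0.004 -0.04   1.396]
```

Height confirmed at about 0.0542 by triangulation (0.0547 expected). Approaching to 10 mm.

Call:
send_rows(commands=[{"rx": 0, "ry": 0, "rz": 0, "tx": 0, "ty": -0.04, "tz": 0.3, "fingers": 0}, {"rx": 0, "ry": 0, "rz": 0, "tx": 0, "ty": 0, "tz": 0.4, "fingers": 0}, {"rx": 0, "ry": 0, "rz": 0, "tx": 0, "ty": 0, "tz": 0.4, "fingers": 0}, {"rx": 0, "ry": 0, "rz": 0, "tx": 0, "ty": 0, "tz": 0.2, "fingers": 0}, {"rx": 0, "ry": 0, "rz": 0, "tx": 0, "ty": 0, "tz": 0.1, "fingers": 0}, {"rx": 0, "ry": 0, "rz": 0, "tx": 0, "ty": 0, "tz": 0, "fingers": 0}, {"rx": 0, "ry": 0, "rz": 0, "tx": 0, "ty": 0, "tz": 0, "fingers": 0}, {"rx": 0, "ry": 0, "rz": 0, "tx": 0, "ty": 0, "tz": 0, "fingers": 0}])

```text
time: 18.65
tool_pos: [0.5459, 0.0947, 0.1314]
orientation: [0.174, 0.094, 0.98, -0.016]
wrist_force: [-0.5, -0.8, -1.2]
width: 0.0235
finger_force: 49.3
```

```bash
python3 look.py w8 probe probe_tip plunger; python3 ring.py w8; python3 st.py; python3 plan.py .5722 .0901 .0547 10.9 .0
python3 - <<'E'
from h import *
import pickle
s=robot.read_state();T=rot(s['orientation']).as_matrix();tip=s['tool_pos']+T[:,2]*.0707
im=robot.get_image("side");d=Cam(im);pickle.dump(im,open("d8.pkl","wb"))
w=Cam(pickle.load(open("w8.pkl","rb")))
G=[.5722,.0901,.0547]
o=[]
for k,z in((w,6),(d,8)):
    t,g=k.proj([tip,G]).round(1); x,y=map(int,g)
    hw,hh=(33,45) if z==6 else (25,36)
    hw=400//z//2;hh=580//z//2
    cr=k.im['frame'][y-hh:y+hh,x-hw:x+hw]; o.append(cv2.resize(cr,(400,580),interpolation=cv2.INTER_CUBIC)); print('origin',x-hw,y-hh,'scale',z,'tip',t,'G',g)
cv2.imwrite("pics/last.png",np.hstack(o))
E
```

```text
18.7 [0.5458 0.0947 0.1313] [ 0.1735  0.0937  0.9802 -0.0159] [-0.774  0.038  0.418  2.08   0.244  0.74   0.865]
probe [(0.67, array([281. , 296.5])), (0.58, array([ 41.9, 361. ]))]
probe_tip []
plunger []
tip px expected [[279.3, 222.2], [279.2, 235.4], [279.0, 265.3]]
g [264 200  34  28 392] ell 280.4 215.5 [31.9 34.1] @.0547 [0.572  0.0902 0.0547]
o [180 200  35  33 100] ell 196.8 216.0 [31.9 34.8] @.0547 [0.5618 0.0352 0.0547]
o [185 205  24  22  53] ell 196.7 216.0 [21.8 24. ] @.0547 [0.5617 0.0351 0.0547]
18.85 [0.5457 0.0945 0.131 ] [ 0.1733  0.0937  0.9803 -0.0161] [-0.774  0.038  0.418  2.08   0.244  0.74   0.865] w 0.02376479584294552 49.324225187301636 [ 1.22 -0.19 -1.74] [ 0.07  0.45 -0.07]
y yaw 79.08421727293764 z [ 0.3367 -0.0641 -0.9394]
now [0.5457 0.0945 0.131 ] target [0.5485 0.0947 0.1211] rotvec/.12 [ 0.006  0.006 -0.005]
shift in target frame /.05 [0.016 0.014 0.203] in present frame [0.017 0.013 0.203]
origin 247 167 scale 6 tip [279.3 222.2] G [280.3 215.8]
origin 222 219 scale 8 tip [248.  252.5] G [247.  255.4]
```

View pics/last.png

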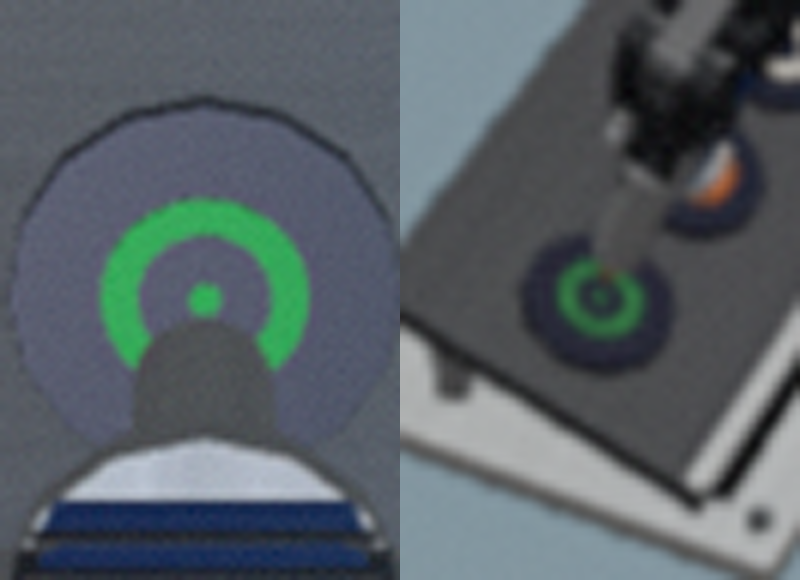

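Left (wrist): the green dot is just ahead of the barrel, at wrist pixel (280.5,216), with the barrel edge at (280,219.5). Right (side): the tip hangs just above the ring, clear of the orange coupon. The correction is about +1.4 mm in tool x and +0.5 mm in y. I'll take a force baseline before contact.

```bash
cat > force.py <<'E'
from h import *
F=[];P=[]
for i in range(12):
    robot.get_image("side"); s=robot.read_state(); T=rot(s['orientation']).as_matrix(); F.append(-s['wrist_force']@T[:,2]); P.append(s['tool_pos'])
n=np.array([-.3359,.0646,.9397]); P=np.mean(P,0); G=np.array([.5722,.0901,.0547])
d=P-G; print(s['time'],'F along n',np.mean(F),'+-',np.std(F)/12**.5,'pos',P.round(4),'height TCP over face (mm)',d@n*1000,'lateral',((d-n*(d@n))*1000).round(2),'z',T[:,2].round(4),s['width'],s['finger_force'])
E
python3 force.py
```

```text
19.5 F along n -1.3327354435015992 +- 0.1452358428930455 pos [0.5456 0.0944 0.1306] height TCP over face (mm) 80.54302692803678 lateral [ 0.43 -0.9   0.21] z [ 0.3361 -0.0645 -0.9396] 0.023736432646498374 49.3245130777359
```

Call:
send_rows(commands=[{"rx": 0, "ry": 0, "rz": 0, "tx": 0.028, "ty": 0.01, "tz": 0, "fingers": 0}, {"rx": 0, "ry": 0, "rz": 0, "tx": 0, "ty": 0, "tz": 0.05, "fingers": 0}, {"rx": 0, "ry": 0, "rz": 0, "tx": 0, "ty": 0, "tz": 0.05, "fingers": 0}, {"rx": 0, "ry": 0, "rz": 0, "tx": 0, "ty": 0, "tz": 0.05, "fingers": 0}, {"rx": 0, "ry": 0, "rz": 0, "tx": 0, "ty": 0, "tz": 0.04, "fingers": 0}, {"rx": 0, "ry": 0, "rz": 0, "tx": 0, "ty": 0, "tz": 0.04, "fingers": 0}, {"rx": 0, "ry": 0, "rz": 0, "tx": 0, "ty": 0, "tz": 0.03, "fingers": 0}, {"rx": 0, "ry": 0, "rz": 0, "tx": 0, "ty": 0, "tz": 0, "fingers": 0}, {"rx": 0, "ry": 0, "rz": 0, "tx": 0, "ty": 0, "tz": 0, "fingers": 0}])

```text
time: 20.4
tool_pos: [0.5487, 0.0943, 0.1179]
orientation: [0.173, 0.094, 0.98, -0.016]
wrist_force: [-0.7, 0.2, 0.7]
width: 0.0235
finger_force: 49.5
```

```bash
python3 force.py
```

```text
21.0 F along n 0.6681229788978804 +- 0.18302304977085287 pos [0.5487 0.0943 0.1179] height TCP over face (mm) 67.55397441492553 lateral [-0.78 -0.17 -0.27] z [ 0.3361 -0.0645 -0.9396] 0.02349220028109326 49.550129771232605
```

Call:
send_rows(commands=[{"rx": 0, "ry": 0, "rz": 0, "tx": 0, "ty": 0, "tz": 0.015, "fingers": 0}, {"rx": 0, "ry": 0, "rz": 0, "tx": 0, "ty": 0, "tz": 0.015, "fingers": 0}, {"rx": 0, "ry": 0, "rz": 0, "tx": 0, "ty": 0, "tz": 0, "fingers": 0}, {"rx": 0, "ry": 0, "rz": 0, "tx": 0, "ty": 0, "tz": 0, "fingers": 0}])

```text
time: 21.4
tool_pos: [0.5492, 0.0942, 0.1164]
orientation: [0.173, 0.094, 0.98, -0.016]
wrist_force: [-2.1, -1.3, 1.6]
width: 0.0238
finger_force: 49.6
```

```bash
python3 force.py; python3 look.py w9
python3 - <<'E'
from h import *
import pickle
from scipy.optimize import least_squares
c=Cam(pickle.load(open("w9.pkl","rb")));h=cv2.cvtColor(c.im['frame'],cv2.COLOR_BGR2HSV);H=h[...,0].astype(int)
s=robot.read_state();T=rot(s['orientation']).as_matrix()
m=(abs(H-70)<18)&(h[...,1]>110)
k,l,st,ce=cv2.connectedComponentsWithStats(m.astype(np.uint8)); i=1+np.argmax(st[1:,4])
p=np.argwhere(l==i)[:,::-1]; print(st[i])
# intersect with coupon plane, in tool coords relative to tip
q=s['tool_pos']+T[:,2]*.0657; 
X=np.array([c.e+c.ray(a)*(((q-c.e)@T[:,2])/(c.ray(a)@T[:,2])) for a in p]); U=((X-q)@T)[:,:2]*1000
# annulus fit: all green pixels within 7.5..11.5
f=lambda v:(lambda r:np.maximum(r-11.5,0)+np.maximum(7.5-r,0))(np.hypot(*(U-v).T))
r=least_squares(f,U.mean(0)+[-3,0]);print('ring centre minus nominal tip, tool x,y mm',r.x,r.cost,np.ptp(U,0))
E
```

```text
22.0 F along n 0.5864724939448728 +- 0.12258479722099187 pos [0.5493 0.0942 0.1165] height TCP over face (mm) 66.02134006301883 lateral [-0.77 -0.15 -0.27] z [ 0.3362 -0.0645 -0.9396] 0.02369586863900595 49.5887017250061
22.05 [0.5492 0.0942 0.1165] [ 0.173   0.0937  0.9803 -0.0164] [-0.769  0.069  0.421  2.086  0.232  0.704  0.873]
[263 210  36  29 416]
ring centre minus nominal tip, tool x,y mm [-0.89714359  0.31334847] 0.037982604050198814 [18.70448698 22.11295361]
```

Call:
send_rows(commands=[{"rx": 0, "ry": 0, "rz": 0, "tx": 0, "ty": 0, "tz": 0.01, "fingers": 0}, {"rx": 0, "ry": 0, "rz": 0, "tx": 0, "ty": 0, "tz": 0, "fingers": 0}, {"rx": 0, "ry": 0, "rz": 0, "tx": 0, "ty": 0, "tz": 0, "fingers": 0}, {"rx": 0, "ry": 0, "rz": 0, "tx": 0, "ty": 0, "tz": 0, "fingers": 0}])

```text
time: 22.45
tool_pos: [0.5494, 0.0942, 0.116]
orientation: [0.173, 0.094, 0.98, -0.016]
wrist_force: [-1.9, -1.4, 0.6]
width: 0.0233
finger_force: 49.6
```

```bash
python3 force.py; python3 force.py
```

```text
23.05 F along n 0.9863043373735522 +- 0.1191889627620106 pos [0.5494 0.0942 0.116 ] height TCP over face (mm) 65.51746282052916 lateral [-0.77 -0.16 -0.27] z [ 0.3362 -0.0645 -0.9396] 0.02351929916760655 49.61606025695801
23.65 F along n 0.8578159266881178 +- 0.15820568813870722 pos [0.5494 0.0942 0.116 ] height TCP over face (mm) 65.51463203037311 lateral [-0.78 -0.15 -0.27] z [ 0.3362 -0.0645 -0.9396] 0.023553141782778977 49.61677014827728
```

```bash
python3 -c "
from cell import robot
print(robot.finish_job())"
```

```text
the job is handed in; nothing more can be done
None
```

The sleeve is on mark 4, with the red line within about 0.5° of the yellow row. The probe is held square on the green dot with its plunger about half way in (4.5–5.2 mm by force and position), and I handed the job in at about 24 s.

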